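Reset the water softener dial by clicks

TASK

The softener unit under the sink has to be set again. Turn its dial gently anticlockwise, past the red zero pip, until you feel it bear on its end stop, without forcing it; then count exactly four clicks clockwise from the red pip and leave the dial resting in that notch. Only then press the blue button fully in and let go of everything, without shifting the other things lying around.

Things in the scene. Friction and masses are not known exactly. Their poses are not given: they have to be found in the camera images.
- unit: Grey control box, 120 (x) x 210 (y) x 55 mm high, fixed. Origin: centre of its underside; z up. Pipe stubs on its +x side, below 40 mm. Dial axis at x 0, y +45 mm; button at x -18, y -60 mm. Nine pips 47 mm round the dial mark clicks 0 to 8; the big red one is 0, 72 degrees anticlockwise (from above) of the box's +x; pip 4 lies straight towards +x.
- dial_grip (a point): Centre of the dial's grip, on the fixed vertical dial axis, 82 mm above the panel. The grip is an upright black bar 52 long x 14 wide, top 96 mm and foot 64 mm above the panel, on a flat black skirt of 66 mm diameter; pinch it across the 14 mm and turn it about the axis. x points along the bar to the end with the white pointer line, z up.
- dial (a joint): Dial angle, rad, growing clockwise seen from above. Sprung notches (clicks) every 0.314 rad (18 degrees): 0 is notch 0 (red pip), 1.257 notch 4, up to notch 8. Turning over a notch takes about 0.1 to 0.15 N m; let go, it settles in the nearest notch. The end stop begins to bear somewhere between 0 and -0.12 rad, elsewhere each time. Starts between notches 5 and 7.
- end_stop: Thin steel ring on the box under the dial's skirt. Origin on the dial axis, on the box's top. It carries the adjustable end stop: an upright 6 mm pin 36 mm from the axis, clamped at an unknown angle, which a red tab on the skirt meets at the anticlockwise end. Felt when the tab bears with over 2 N for 0.2 s; over 20 N (about 0.7 N m on the dial) forces it.
- button_top (a point): Centre of the top face of the blue round push button, 26 mm diameter, 77 mm above the panel when out; the black collar round it is 42 mm in diameter and stands 67 mm above the panel. z up.
- button (a joint): Button travel in m: 0 out, 0.006 fully in; sprung, about 1.5 N to start and 5 N fully in. It springs back when let go.
- boxes: Bystander: stacked pair of clear plastic storage boxes with lids, 136 x 176 x 135 mm high together. Origin: centre of the underside.
- bowl: Bystander: small stainless steel bowl, 110 mm diameter, 45 mm high. Origin: centre of the underside.
- nozzle: Bystander: aluminium spray nozzle lying flat, barrel 145 mm along x (from -45 to +100 mm), grip 85 mm along -y from x = -35 mm, 26 mm high. Origin: under the barrel.
- plunger: Bystander: black plastic plunger handle lying flat, 25 mm thick and 320 mm long along x, with a 110 mm cross grip at the -x end. Origin: under the shaft's middle.

How it is judged:
By the outcome, as a careful person would: the job done as asked, in the order asked, and still so for the second after the job is handed in, with the robot touching nothing.
It also fails if it takes over 72 s, if anything falls off the work surface, if the arm or the gripper's body presses on something with over 40 N, if the wrist force passes 120 N, or if a joint passes its speed limit or range.

ROBOT

A 6-joint arm with a two-finger parallel gripper is mounted at the origin on the work surface. World frame = base frame: x ahead of the robot, y to its left, z up, the work surface at z = 0. Lengths are in m, angles in rad, forces in N, time in s.
With the tool pointing down it reaches from about 0.325 to 0.775 m from the base axis. Payload 5.5 kg.
Tool frame: the origin (TCP) lies at the very end of the fingers, on their centre line; the grasp point (between the pads) lies 19 mm behind it; z points along the fingers, y is the direction in which the jaws open and shut (so a half turn about z gives the same grasp; the last joint's range is limited). The gripper opens to 85 mm and grips with 20 to 120 N. Pads are 22 mm wide; open, the fingers measure 114 mm over their backs; the gripper's body (76 mm by 85 mm) begins 54 mm behind the grasp point. The pads swing forward as they close: fully open they stand 13 mm farther back than shut.
Start: joints at [-1.366, 0.091, 1.231, -0, 1.82, -0.057], TCP at [0.155, -0.58, 0.208] pointing down, gripper open.
Joint ranges: [-2.87, 2.87], [-0.86, 2.18], [0.17, 2.46], [-1.51, 4.65], [0.06, 2.69], [-2.65, 2.65]. Speed limits (rad/s): [2.57, 2.57, 3.01, 3.14, 3.14, 3.14].

INTERFACE

Orientations are given as a unit quaternion [x, y, z, w].
In Python, from plant import r gives the robot as it stands. Calls block until the motion is done:
- r.movep(position, orientation): joint-space move of the TCP to a pose.
- r.move_straight(position, attitude=None, max_speed=0.15, guard=None): straight line of the TCP; attitude=None keeps the orientation; max_speed is the mean speed in m/s. With guard (N) it stops when the force on the tool has changed by that much, and returns True; else False.
- r.move_joints(angles): joint-space move.
- r.gripper_open() and r.gripper_close(): open the fingers fully, or close them until they stop; the grip force is fixed at half the most.
- r.pause(seconds).
- r.ik(position, orientation): joint angles nearest the present ones, or None.
- r.observe(): the state.
- r.grab_frame(name): name is "scene" or "side" or "wrist"; returns (picture, depth): 480x640x3 uint8, blue, green, red; 480x640 float32, m along the optical axis (not along the pixel's ray), 0 where there is no reading.
- r.camera_model(name): a dict with "fx", "fy", "cx", "cy" (pixels), "extrinsics" (4x4, takes a point from world to camera coordinates). Camera axes: x right, y up, looking along -z (the intrinsics and any distortion apply to the point x, -y, -z); pixel columns grow to the right and rows downward; lengths in m; the calibration is good to about 2 mm. The wrist camera is an equidistant fisheye: a pixel r from the principal point sees the ray r / f radians off the axis. A picture is of the moment at which its call begins: read the wrist's pose just before it. camera_model takes no time and is no camera call; for the wrist camera it gives the pose at the moment of the call.
A pose or a line that the arm cannot do raises r.Unreachable and nothing moves.
- r.hand_in(): hands the job in, once; it reports no verdict.
Trained networks look in the newest picture that a camera, given by its name, has taken for a name from the list of things; names that differ only in an ending like _2 or _b are one class to them, and where a whole thing is asked for, a point or a joint stands for the part that bears it (a point fixed in the world has none). Each returns a list of dicts, best first, with "p" (0 to 1); they miss things now and then, are a little off and sometimes report something else, mostly with a low value. They report only what shows in the picture. A call takes as long as a camera call.
- r.search_frame(camera, name): "uv" ([column, row] in pixels, amid what is visible of it).
- r.trace(camera, name): "region" (480x640 bool, what is visible of it) and "uv" ([column, row] in pixels, amid what is visible of it).
The state is a dict: "t": time; "qpos": joint angles; "qvel": joint speeds; "tau": joint torques, N m; "position": TCP position; "eef_rot": TCP orientation; "contact_force": force on the tool from outside, world axes, zero at the start; "torque": the same for the moment, N m; "width": opening from 0.0 (shut) to 1.0 (fully open).
Only numpy, scipy, OpenCV 4.12 (cv2) and the standard library are available. Lean on these libraries where they do the work, as an engineer would, in place of code of your own. Each camera call takes 0.05 s, during which the arm holds its last target. There are 200 camera calls.

## Working session

There is one attempt and no reset: what is moved stays moved. The work goes in short steps, each a Python script; the robot and the scene stay as the last script left them, time stands still between calls to the robot, and variables do not carry over. Pictures are saved under pics/ and viewed, about 8 in all and at most 12, crops included, and the job is handed in when it is done.

```bash
ls; mkdir -p pics
python3 - <<'E'
from plant import r
import cv2,numpy as np
ims=[]
for c in ("scene","side"):
    im,d=r.grab_frame(c); np.save(f"{c}_d.npy",d); ims.append(im)
    m=r.camera_model(c); print(c,{k:(np.round(v,4).tolist()) for k,v in m.items() if not isinstance(v,str)})
    for n in ("unit","dial_grip","button_top","end_stop","boxes","bowl","nozzle","plunger"):
        print(n,[(np.round(x["uv"],1).tolist(),round(x["p"],2)) for x in r.search_frame(c,n)][:2])
    cv2.imwrite(f"pics/{c}0.png",im)
o=r.observe();print({k:np.round(v,3).tolist() for k,v in o.items()})
E
```

```text
pics
scene {'fx': 520.6286, 'fy': 520.6286, 'cx': 320.3859, 'cy': 241.5507, 'extrinsics': [[-0.4138, 0.9104, 0.0022, 0.2611], [-0.7202, -0.3289, 0.6109, 0.3534], [0.5569, 0.2512, 0.7917, -1.8098], [0.0, 0.0, 0.0, 1.0]]}
unit [([367.9, 265.9], 0.76)]
dial_grip [([382.5, 265.1], 0.79)]
button_top [([360.8, 235.0], 0.64)]
end_stop [([378.6, 278.0], 0.65)]
boxes [([459.4, 331.0], 0.97), ([362.9, 234.7], 0.47)]
bowl [([224.9, 194.0], 0.92)]
nozzle [([479.5, 256.9], 0.6)]
plunger [([278.1, 305.9], 0.55)]
side {'fx': 473.8063, 'fy': 473.8063, 'cx': 319.814, 'cy': 243.0349, 'extrinsics': [[-0.9158, -0.4013, -0.0129, 0.498], [0.2863, -0.6751, 0.6799, -0.2192], [-0.2816, 0.619, 0.7332, -0.9695], [0.0, 0.0, 0.0, 1.0]]}
unit [([298.4, 299.0], 0.66), ([242.3, 223.9], 0.45)]
dial_grip [([285.7, 301.3], 0.89)]
button_top [([284.4, 312.8], 0.68), ([388.4, 168.1], 0.31)]
end_stop [([289.0, 314.1], 0.55)]
boxes [([161.1, 372.0], 0.72)]
bowl [([390.4, 168.3], 0.88)]
nozzle [([308.7, 450.9], 0.63)]
plunger [([243.7, 225.4], 0.64)]
{'t': 0.9, 'qpos': [-1.366, 0.091, 1.231, 0.0, 1.82, -0.057], 'qvel': [-0.0, -0.001, 0.002, -0.0, 0.002, -0.001], 'tau': [-0.001, -45.847, -41.809, -0.0, 0.001, -0.0], 'position': [0.155, -0.58, 0.208], 'eef_rot': [0.991, 0.13, 0.0, -0.0], 'contact_force': [-0.508, -0.234, 0.185], 'torque': [0.039, -0.013, 0.055], 'width': 1.006}
```

View pics/scene0.png

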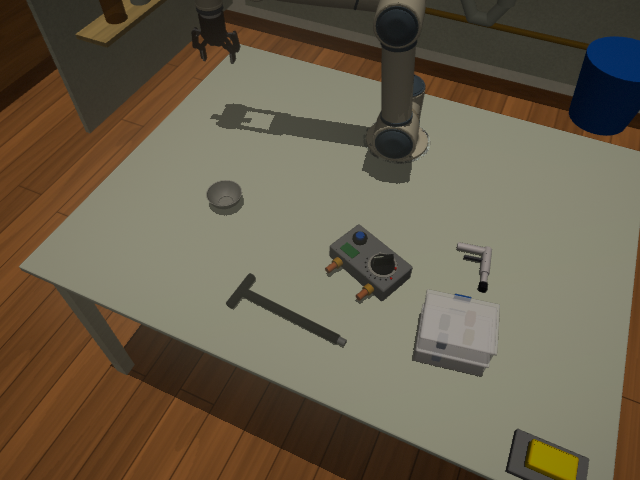

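View pics/side0.png

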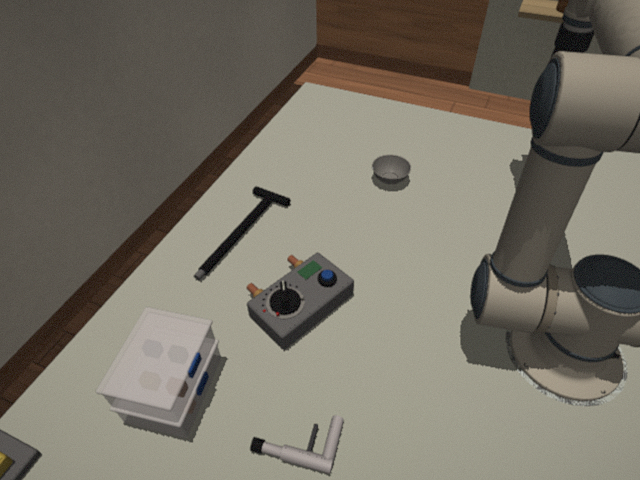

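```bash
cat > h.py <<'E'
from plant import r
import cv2,numpy as np
from scipy.spatial.transform import Rotation as R
def ray(m,uv,fish=False):
    x=(uv[0]-m["cx"])/m["fx"]; y=(uv[1]-m["cy"])/m["fy"]
    if fish:
        t=np.hypot(x,y); s=np.tan(t)/t if t>1e-9 else 1; x*=s;y*=s
    E=np.array(m["extrinsics"]); 
    return -E[:3,:3].T@E[:3,3], E[:3,:3].T@np.array([x,-y,-1.])   # origin, dir per unit depth
def onz(m,uv,z,fish=False):
    o,d=ray(m,uv,fish); return o+d*(z-o[2])/d[2]
def proj(m,P,fish=False):
    E=np.array(m["extrinsics"]);c=E[:3,:3]@P+E[:3,3];x,y,z=c[0],-c[1],-c[2]
    n=np.hypot(x,y)
    k=np.arctan2(n,z)/n if fish else 1/z
    return np.array([m["cx"]+m["fx"]*x*k,m["cy"]+m["fy"]*y*k])
def quat(yaw): # tool down, jaw axis (tool y) at heading yaw
    y=np.array([np.cos(yaw),np.sin(yaw),0]);z=np.array([0,0,-1.])
    return R.from_matrix(np.c_[np.cross(y,z),y,z]).as_quat()
E
python3 - <<'E'
from h import *
for c,pts in (("scene",{"dial":(384,262),"btn":(360.5,236)}),("side",{"dial":(286,297),"btn":(328,276)})):
    m=r.camera_model(c);d=np.load(c+"_d.npy")
    for k,uv in pts.items():
        o,v=ray(m,uv);dd=np.median(d[int(uv[1])-2:int(uv[1])+3,int(uv[0])-2:int(uv[0])+3])
        print(c,k,np.round(o+v*dd,3),np.round(onz(m,uv,.09 if k=="dial" else .077),3))
    im=cv2.imread(f"pics/{c}0.png");
m=r.camera_model("wrist");print(m)
E
```

```text
scene dial [0.563 0.156 0.079] [0.57  0.158 0.09 ]
scene btn [0.506 0.066 0.079] [0.505 0.065 0.077]
side dial [0.546 0.163 0.094] [0.547 0.16  0.09 ]
side btn [0.495 0.066 0.076] [0.494 0.067 0.077]
{'fx': 371.64829954431775, 'fy': 371.64829954431775, 'cx': 321.17929344516034, 'cy': 241.41002428190714, 'extrinsics': array([[ 2.59201725e-01, -9.65823085e-01,  4.83819227e-04,
        -6.00093557e-01],
       [ 9.16814693e-01,  2.45891544e-01, -3.14623850e-01,
         4.18176109e-02],
       [ 3.03752010e-01,  8.19946172e-02,  9.49216308e-01,
        -3.79170992e-01],
       [ 0.00000000e+00,  0.00000000e+00,  0.00000000e+00,
         1.00000000e+00]])}
```

Run:
```python
from h import *
q=quat(np.radians(70)); print(r.ik([.50,.09,.24],q), r.ik([.50,.09,.24],quat(np.radians(-110))))
r.movep([.50,.09,.24],q)
m=r.camera_model("wrist");im,d=r.grab_frame("wrist")
np.save("w_d.npy",d);cv2.imwrite("pics/w1.png",im);np.save("w_E.npy",m["extrinsics"])
for n in ("unit","dial_grip","button_top","end_stop"):
    print(n,[(np.round(x["uv"],1).tolist(),round(x["p"],2)) for x in r.search_frame("wrist",n)][:2])
o=r.observe();print(o["t"],o["qpos"],o["contact_force"],o["torque"])
for k,P in (("dial",[.555,.16,.09]),("btn",[.5,.066,.077])): print(k,proj(m,np.array(P),True))
```

```text
[ 1.11118413e-01 -1.46865956e-01  1.40745375e+00 -4.44089210e-16
  1.88100486e+00 -1.11061206e+00] [ 1.11118413e-01 -1.46865956e-01  1.40745375e+00 -4.44089210e-16
  1.88100486e+00  2.03098059e+00]
unit [([350.9, 232.2], 0.87)]
dial_grip [([400.3, 242.2], 0.82), ([295.8, 220.9], 0.27)]
button_top [([294.9, 222.6], 0.74)]
end_stop [([373.5, 223.4], 0.81)]
3.8167 [ 1.10339936e-01 -1.46786321e-01  1.40742490e+00 -3.99693407e-05
  1.88099905e+00 -1.11059493e+00] [-0.94146736 -0.02586107 -0.73100334] [ 0.04722147 -0.0018706   0.01260373]
dial [414.651537   245.74792984]
btn [297.84593372 221.17206704]
```

View pics/w1.png

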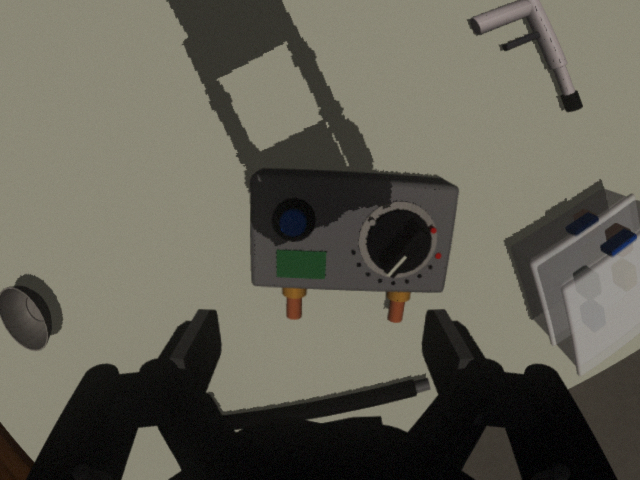

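Run:
```python
import cv2,numpy as np
im=cv2.imread("pics/w1.png")[185:300,255:465]
im=cv2.resize(im,None,fx=3.8,fy=3.8,interpolation=cv2.INTER_CUBIC)
im=(255*(im/255.)**.55).astype(np.uint8)
for i in range(0,210,20): cv2.putText(im,str(255+i),(int(i*3.8),10),0,.35,(0,255,255)); cv2.line(im,(int(i*3.8),12),(int(i*3.8),18),(0,255,255))
for i in range(5,115,20): cv2.putText(im,str(185+i),(0,int(i*3.8)),0,.35,(0,255,255)); 
cv2.imwrite("pics/w1c.png",im)
```

```text
(no output)
```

View pics/w1c.png

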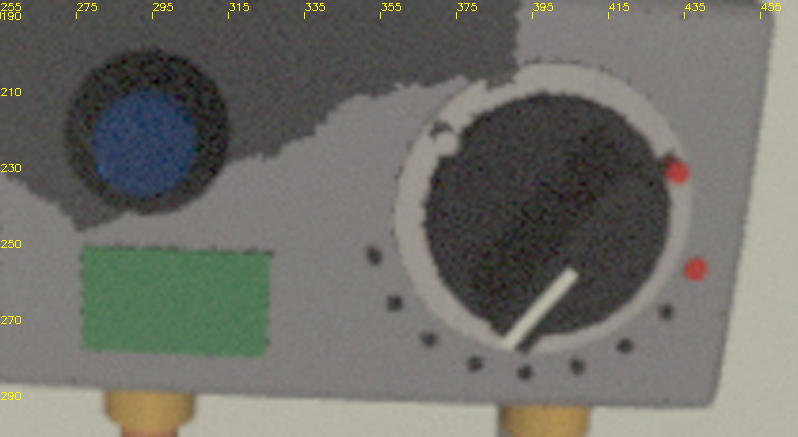

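Run:
```python
from h import *
from scipy.optimize import least_squares
m=r.camera_model("wrist");m["extrinsics"]=np.load("w_E.npy")
f=lambda p:(255+(p[0]-1)/3.8,185+(p[1]-1)/3.8)
P=[(695,269),(667,312),(625,346),(577,367),(525,373),(475,364),(429,340),(395,303),(373,256)]
W=np.array([onz(m,f(p),.055,True)[:2] for p in P])
res=lambda s:np.ravel([s[:2]+.047*np.array([np.cos(a),np.sin(a)]) for a in s[2]+np.radians(72-18*np.arange(9))]-W)
s=least_squares(res,[.555,.16,-.36]).x
print("centre,yaw",s,np.degrees(s[2]),"resid mm",np.abs(res(s)).max()*1e3)
c,y=s[:2],s[2];Ry=np.array([[np.cos(y),-np.sin(y)],[np.sin(y),np.cos(y)]])
print("btn pred",c+Ry@[-.018,-.105],"meas",onz(m,f((145,143)),.077,True))
a,b=[onz(m,f(p),.096,True)[:2] for p in((572,270),(508,346))]
print(a,b,"len",np.linalg.norm(b-a));h=np.arctan2(*(b-a)[::-1])
print("ptr rel deg",np.degrees(h-y),"from centre",np.degrees(np.arctan2(*(b-c)[::-1])-y),"notch",(72-np.degrees(h-y))/18)
for p in((445,137),(677,172)):
  w=onz(m,f(p),.06,True)[:2]-c;print(np.linalg.norm(w),np.degrees(np.arctan2(w[1],w[0])-y))
np.savez("unit.npz",c=c,y=y,h=h)
for k in range(2):
  for n in(0,4,6):
    print(k,n,r.ik([*c,.069],quat(y+np.radians(72-18*n)+np.pi/2+k*np.pi)))
```

```text
centre,yaw [ 0.55823107  0.14997152 -0.39490297] -22.62627349716661 resid mm 0.3416632523087493
btn pred [0.50122101 0.0599779 ] meas [0.49948837 0.0613114  0.077     ]
[0.5587503  0.14834655] [0.57222013 0.12815908] len 0.024268708228688606
ptr rel deg -33.66104877622593 from centre -34.70030728438161 notch 5.870058265345885
0.03572443180296724 -124.83791001104728
0.036532119816307676 112.84984024978813
0 0 [ 2.03602805e-01  4.94791698e-02  1.52032171e+00 -4.44089210e-16
  1.57179177e+00 -2.22892761e+00]
0 4 [ 2.03602805e-01  4.94791698e-02  1.52032171e+00 -4.44089210e-16
  1.57179177e+00 -9.72290552e-01]
0 6 [ 2.03602805e-01  4.94791698e-02  1.52032171e+00 -4.44089210e-16
  1.57179177e+00 -3.43972021e-01]
1 0 [ 2.03602805e-01  4.94791698e-02  1.52032171e+00 -4.44089210e-16
  1.57179177e+00  9.12665041e-01]
1 4 [ 2.03602805e-01  4.94791698e-02  1.52032171e+00 -4.44089210e-16
  1.57179177e+00  2.16930210e+00]
1 6 None
```

Run:
```python
from h import *
u=np.load("unit.npz");c,y=u["c"],float(u["y"])
q=quat(y+np.radians(72-18*6)+np.pi/2)
d=np.load("w_d.npy")
m0=r.camera_model("wrist");m0["extrinsics"]=np.load("w_E.npy")
for uv in((293,222),(270,240),(430,280)):
    o,v=ray(m0,uv,True);print(uv,np.round(o+v*d[uv[1],uv[0]],4))
r.movep([*c,.17],q);r.move_straight([*c,.135],max_speed=.06);r.pause(.3)
m=r.camera_model("wrist");im,dd=r.grab_frame("wrist");o=r.observe()
np.save("w2_d.npy",dd);np.save("w2_E.npy",m["extrinsics"])
print(o["t"],o["position"],o["qpos"],o["contact_force"],o["torque"])
for n,P in (("ctr",[*c,.096]),("btn",[.5003,.0606,.077]),("tcp",[*o["position"]])):
    p=proj(m,np.array(P),True);print(n,p)
    cv2.drawMarker(im,tuple(int(round(x)) for x in p),(0,255,0),0,12,1)
cv2.imwrite("pics/w2.png",(255*(im/255.)**.55).astype(np.uint8))
```

```text
(293, 222) [0.4992 0.0615 0.077 ]
(270, 240) [0.5141 0.029  0.0535]
(430, 280) [0.6137 0.171  0.054 ]
5.6583 [0.55835824 0.15001775 0.13529583] [ 2.03636993e-01  2.94207313e-02  1.42314056e+00 -4.84969643e-07
  1.68856982e+00 -3.43993154e-01] [-0.85026148  0.11902915 -0.08855816] [0.04530174 0.02354832 0.01887625]
ctr [322.53428006 262.68599826]
btn [188.71283983 311.47090332]
tcp [323.21927217 292.1048449 ]
```

View pics/w2.png

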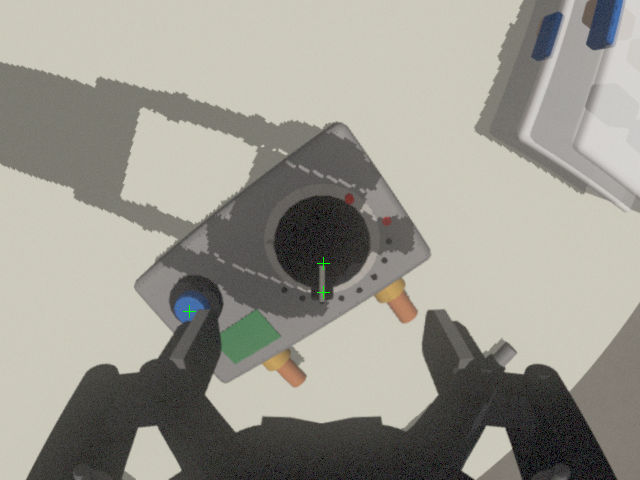

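Run:
```python
from h import *
from scipy.optimize import least_squares
u=np.load("unit.npz");c,y=u["c"],float(u["y"])
m=r.camera_model("wrist");m["extrinsics"]=np.load("w2_E.npy")
P=[(386,221),(389,241),(384,260),(374,277),(360,290),(342,298),(303,298),(284,290)];n=np.array([0,1,2,3,4,5,7,8])
W=np.array([onz(m,p,.055,True)[:2] for p in P])
res=lambda s:np.ravel([s[:2]+.047*np.array([np.cos(a),np.sin(a)]) for a in s[2]+np.radians(72-18*n)]-W)
s=least_squares(res,[*c,y]).x
print(s,np.degrees(s[2]),np.abs(res(s)).max()*1e3)
c2=(c+s[:2])/2;y2=(y+s[2])/2;np.savez("unit2.npz",c=c2,y=y2);print(c2,y2)
q=quat(y2+np.radians(72-18*6)+np.pi/2)
r.move_straight([*c2,.135],q,max_speed=.05)
print(r.move_straight([*c2,.069],max_speed=.05,guard=6))
o=r.observe();print(o["t"],o["position"],o["contact_force"],o["torque"])
r.gripper_close();r.pause(.2)
o=r.observe();print(o["t"],o["position"],o["contact_force"],o["torque"],o["width"],o["qpos"])
```

```text
[ 0.55813897  0.14980376 -0.39200523] -22.460245374013148 0.3825087748853262
[0.55818502 0.14988764] -0.39345410128232194
False
7.375 [0.55843495 0.14995279 0.06949834] [-0.65055962  0.64149146  0.30781149] [-0.04136981  0.0157617  -0.01821961]
8.2417 [0.55860267 0.15010092 0.06930861] [2.63863275 1.55268444 0.57589099] [ 0.31705934 -0.47983767  0.01410053] 0.12633995417612806 [ 2.03547466e-01  4.92127718e-02  1.52004491e+00  2.29527963e-04
  1.57113969e+00 -3.45539178e-01]
```

Run:
```python
from h import *
q=np.array(r.observe()["qpos"]);q0=q.copy();np.save("q6.npy",q0)
D=np.pi/10
for k in range(1,12):
    q[5]=q0[5]-k*D/2; r.move_joints(q); o=r.observe()
    print(k,round(o["t"],2),round(6-k/2,2),np.round(o["qpos"][5]-q0[5],3),np.round(o["contact_force"],2),np.round(o["torque"],3),round(o["width"],3))
    if abs(o["torque"][2])>.4: print("STOP");break
```

```text
1 8.52 5.5 -0.154 [2.18 1.2  0.95] [ 0.202 -0.358  0.031] 0.129
2 8.79 5.0 -0.308 [1.95 1.36 0.41] [ 0.257 -0.433  0.096] 0.129
3 9.07 4.5 -0.464 [ 2.51  1.87 -0.13] [ 0.294 -0.401  0.092] 0.127
4 9.34 4.0 -0.621 [2.42 1.25 0.38] [ 0.283 -0.347  0.016] 0.133
5 9.62 3.5 -0.778 [2.57 1.54 0.01] [ 0.305 -0.468  0.029] 0.13
6 9.89 3.0 -0.935 [2.67 2.01 0.87] [ 0.283 -0.5    0.112] 0.131
7 10.17 2.5 -1.092 [2.58 1.66 1.11] [ 0.288 -0.532  0.043] 0.131
8 10.44 2.0 -1.249 [2.76 2.14 1.14] [ 0.288 -0.45   0.096] 0.127
9 10.72 1.5 -1.406 [ 2.83  1.44 -0.13] [ 0.298 -0.492  0.041] 0.127
10 10.99 1.0 -1.563 [3.09 1.29 1.08] [ 0.262 -0.515  0.072] 0.134
11 11.27 0.5 -1.72 [ 2.65  2.77 -0.12] [ 0.304 -0.484 -0.042] 0.127
```

```bash
cat >> h.py <<'E'
def tq(n=6,dt=.01):
    L=[]
    for _ in range(n): r.pause(dt);o=r.observe();L.append([o["torque"][2],*o["contact_force"][:2],o["qpos"][5]])
    return np.mean(L,0),o
E
python3 - <<'E'
from h import *
q0=np.load("q6.npy");q=q0.copy();D=np.pi/10
a=.13
while a>-.14:
    q[5]=q0[5]-6*D+a; r.move_joints(q); v,o=tq()
    print(round(o["t"],2),round(a,3),round(v[3]-q[5],4),np.round(v[:3],3))
    if abs(v[0])>.28: print("STOP");break
    a-=.02
E
```

```text
11.57 0.13 0.0037 [-0.016  3.194  1.955]
11.87 0.11 0.0013 [0.033 3.509 1.678]
12.17 0.09 0.0007 [0.078 3.038 1.943]
12.47 0.07 0.0005 [0.068 3.159 1.467]
12.77 0.05 0.0004 [0.093 3.214 1.839]
13.07 0.03 0.0004 [0.11  3.491 1.958]
13.37 0.01 0.0005 [0.064 3.715 1.476]
13.67 -0.01 0.0006 [-0.032  3.398  1.802]
13.97 -0.03 0.0006 [-0.167  3.741  1.81 ]
14.27 -0.05 0.0005 [-0.129  3.65   1.966]
14.57 -0.07 0.0004 [-0.087  3.911  2.017]
14.87 -0.09 0.0005 [-0.123  3.467  2.177]
15.17 -0.11 0.0006 [-0.263  3.316  2.374]
15.47 -0.13 0.0006 [-0.44   3.568  2.526]
STOP
```

Run:
```python
from h import *
v,o=tq(4,.05);print("hold",v)
q0=np.load("q6.npy");q=q0.copy();D=np.pi/10
for a in [0,D*.5,D,D*1.5,2*D,2.5*D,3*D,3.4*D,3.7*D,4*D-.06,4*D-.03,4*D]:
    q[5]=q0[5]-6*D+a; r.move_joints(q); v,o=tq(3)
    print(round(o["t"],2),round(a/D,2),np.round(v,3),round(o["width"],3))
r.gripper_open();r.pause(.3)
o=r.observe();print(o["position"],o["contact_force"],o["torque"])
p=o["position"];r.move_straight([p[0],p[1],.15],max_speed=.08)
u=np.load("unit2.npz")
c,y=u["c"],float(u["y"])
# look from above, pointer clear of the fingers
r.movep([.50,.09,.24],quat(np.radians(70)));r.pause(.3)
m=r.camera_model("wrist");im,d=r.grab_frame("wrist");np.save("w3_E.npy",m["extrinsics"])
cv2.imwrite("pics/w3.png",im)
o=r.observe();print(o["t"],o["qpos"])
im=cv2.resize(im[185:300,255:465],None,fx=3.8,fy=3.8,interpolation=cv2.INTER_CUBIC)
cv2.imwrite("pics/w3c.png",(255*(im/255.)**.55).astype(np.uint8))
```

```text
hold [-0.46639774  3.16224275  2.52597189 -2.36009186]
15.94 0.0 [-0.09   3.264  2.283 -2.234] 0.129
16.24 0.5 [-0.013  3.717  2.515 -2.079] 0.13
16.54 1.0 [-0.071  3.64   1.881 -1.923] 0.129
16.84 1.5 [-0.013  3.384  1.879 -1.766] 0.13
17.14 2.0 [-0.072  3.451  2.133 -1.609] 0.128
17.44 2.5 [-0.004  3.723  2.67  -1.452] 0.125
17.74 3.0 [-0.083  3.372  1.352 -1.295] 0.13
18.02 3.4 [-2.000e-03  3.586e+00  2.093e+00 -1.169e+00] 0.127
18.29 3.7 [-0.063  3.551  2.449 -1.074] 0.13
18.57 3.81 [-0.098  2.984  2.548 -1.037] 0.132
18.84 3.9 [-0.095  2.754  1.878 -1.006] 0.13
19.12 4.0 [-0.037  2.754  2.342 -0.975] 0.129
[0.55861543 0.15011083 0.06933194] [ 0.79011133 -1.1977561  -0.11696497] [ 0.00309552 -0.00859897 -0.02738027]
22.1917 [ 1.11805168e-01 -1.45046966e-01  1.40825902e+00  5.02109804e-05
  1.88077763e+00 -1.11053641e+00]
```

View pics/w3c.png

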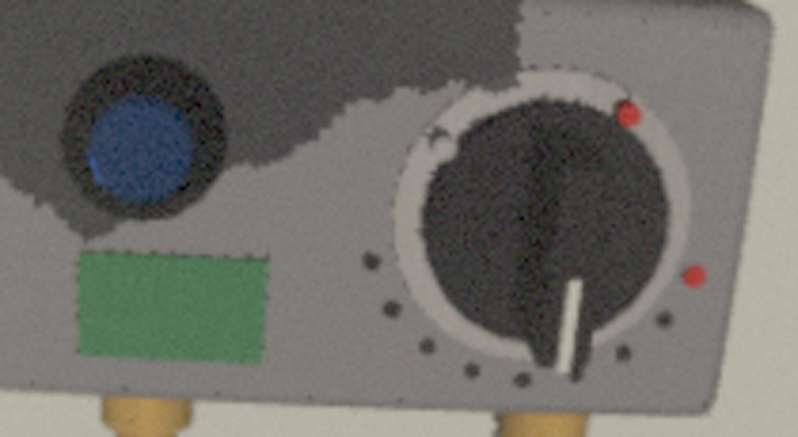

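Run:
```python
from h import *
u=np.load("unit2.npz");c,y=u["c"],float(u["y"])
m=r.camera_model("wrist");m["extrinsics"]=np.load("w3_E.npy")
f=lambda p:(255+(p[0]-1)/3.8,185+(p[1]-1)/3.8)
a,b=[onz(m,f(p),.096,True)[:2] for p in((573,280),(563,372))]
h=np.arctan2(*(b-a)[::-1]);print(a,b,"notch",(72-np.degrees(h-y))/18,(72-np.degrees(np.arctan2(*(b-c)[::-1])-y))/18)
print("pip0",onz(m,f((694,275)),.055,True)[:2]-c,.047*np.cos(y+np.radians(72)),.047*np.sin(y+np.radians(72)))
print("btn",onz(m,f((142,149)),.077,True)); Ry=np.array([[np.cos(y),-np.sin(y)],[np.sin(y),np.cos(y)]])
print(c+Ry@[-.018,-.105])
```

```text
[0.5596887 0.1489283] [0.58209225 0.1402685 ] notch 3.921672344138017 3.965237768434928
pip0 [0.03035936 0.03584269] 0.030551033274354964 0.035716023937012585
btn [0.49957778 0.06145665 0.077     ]
[0.5013054  0.05981151]
```

Run:
```python
from h import *
B=[.5003,.0607]
r.gripper_close()
r.movep([*B,.13],quat(np.radians(70)))
r.move_straight([*B,.084],max_speed=.06);r.pause(.2)
o=r.observe();print(o["t"],o["position"],o["contact_force"],o["width"])
print(r.move_straight([*B,.067],max_speed=.01,guard=9))
for _ in range(3):
    r.pause(.1);o=r.observe();print(o["t"],o["position"],o["contact_force"])
r.move_straight([*B,.13],max_speed=.06)
r.movep([.50,.09,.24],quat(np.radians(70)));r.gripper_open();r.pause(.3)
im,d=r.grab_frame("wrist");o=r.observe();print(o["t"],o["contact_force"])
im=cv2.resize(im,None,fx=1.2,fy=1.2);cv2.imwrite("pics/w4.png",(255*(im/255.)**.55).astype(np.uint8))
```

```text
24.6083 [0.50058463 0.06069353 0.08450589] [ 0.70321602 -0.32528446  0.48218936] 0.0015629805214686149
False
26.5583 [0.50032099 0.0607128  0.06705323] [ 0.32567314 -0.58593852 -0.27490388]
26.6583 [0.50031316 0.06069919 0.0670281 ] [-0.64756718  0.15297024 -0.25589258]
26.7583 [0.50031842 0.06070522 0.06701604] [-0.70638869 -0.54565391  0.19564044]
29.625 [ 0.05476476 -0.28130162 -0.35424358]
```

View pics/w4.png

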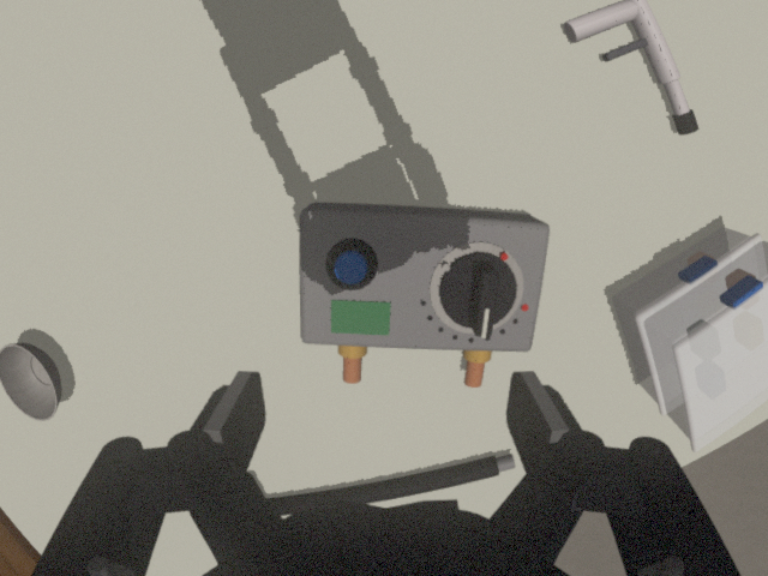

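The press met no force at all, so the button was probably not touched. I'll go back to that pose and look.

Run:
```python
from h import *
B=[.5003,.0607]
r.gripper_close()
r.movep([*B,.13],quat(np.radians(70)))
g=r.move_straight([*B,.0675],max_speed=.03,guard=9);r.pause(.2)
o=r.observe();print(g,o["t"],o["position"],o["contact_force"],o["width"])
a,_=r.grab_frame("wrist");b,d=r.grab_frame("side")
m=r.camera_model("side");p=proj(m,o["position"]);print(p)
a=cv2.resize(a[180:480,160:480],(480,450));x,y=int(p[0]),int(p[1])
b=cv2.resize(b[y-75:y+75,x-53:x+53],(318,450),interpolation=cv2.INTER_CUBIC)
im=np.hstack([a,b]);cv2.imwrite("pics/p1.png",(255*(im/255.)**.5).astype(np.uint8))
```

```text
False 33.3583 [0.5003383  0.06068846 0.06756088] [-1.16638082 -0.09202393 -0.34382121] 6.301458858661333e-05
[326.56681538 275.92755587]
```

View pics/p1.png

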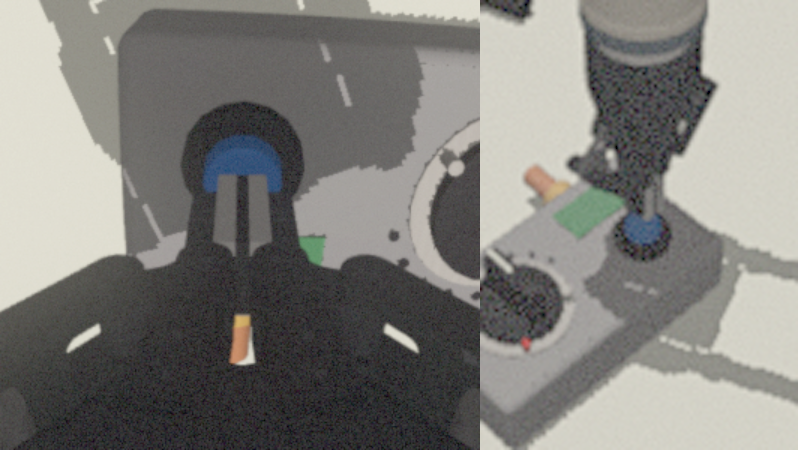

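Run:
```python
from h import *
B=[.5003,.0607];z=.0675
while z>.045:
    z-=.0015; g=r.move_straight([*B,z],max_speed=.01,guard=9); r.pause(.03)
    F=np.mean([r.observe()["contact_force"] for _ in range(3)],0);o=r.observe();print(round(o["t"],2),g,np.round(o["position"],4),np.round(F,2))
    if g or abs(F[2])>9: break
```

```text
33.79 False [0.5002 0.0607 0.0659] [-0.15  0.15  0.71]
34.12 False [0.5003 0.0607 0.0644] [-1.03  0.8  -0.43]
34.46 False [0.5002 0.0607 0.0629] [ 0.14 -0.93  0.37]
34.79 False [0.5003 0.0607 0.0614] [ 0.35  1.05 -1.22]
35.12 False [0.5002 0.0607 0.0599] [-0.37  0.73 -0.56]
35.46 False [0.5003 0.0607 0.0584] [-0.53 -0.06  0.19]
35.79 False [0.5003 0.0607 0.0569] [ 0.48 -0.05  0.1 ]
36.12 False [0.5003 0.0607 0.0554] [0.08 0.04 0.79]
36.46 False [0.5003 0.0607 0.0539] [ 0.49  0.57 -0.48]
36.79 False [0.5004 0.0607 0.0528] [ 0.3  -0.01  1.53]
37.12 False [0.5004 0.0607 0.0512] [-1.11  0.02  2.68]
37.46 False [0.5004 0.0607 0.0496] [ 0.24 -0.14  3.76]
37.79 False [0.5004 0.0607 0.0482] [-0.69  0.15  5.37]
38.03 True [0.5004 0.0607 0.0479] [-1.46 -0.38  5.16]
```

Run:
```python
from h import *
B=[.5003,.0607];z=.0478
def F(): 
    L=[]
    for _ in range(6): r.pause(.02);L.append(r.observe()["contact_force"])
    return np.mean(L,0)
while z>.044:
    z-=.0004; r.move_straight([*B,z],max_speed=.01); f=F();o=r.observe();print(round(o["t"],2),round(z,4),np.round(o["position"],4),np.round(f,2))
    if f[2]>9: break
a,_=r.grab_frame("wrist");b,d=r.grab_frame("side")
p=proj(r.camera_model("side"),o["position"])
a=cv2.resize(a[180:480,160:480],(480,450));x,y=int(p[0]),int(p[1])
b=cv2.resize(b[y-75:y+75,x-53:x+53],(318,450),interpolation=cv2.INTER_CUBIC)
im=np.hstack([a,b]);cv2.imwrite("pics/p2.png",(255*(im/255.)**.5).astype(np.uint8))
```

```text
38.38 0.0474 [0.5004 0.0607 0.0478] [-1.2  -0.06  5.54]
38.73 0.047 [0.5005 0.0607 0.0477] [-1.82 -0.2   7.45]
39.08 0.0466 [0.5005 0.0607 0.0477] [-3.   -0.37  9.21]
```

View pics/p2.png

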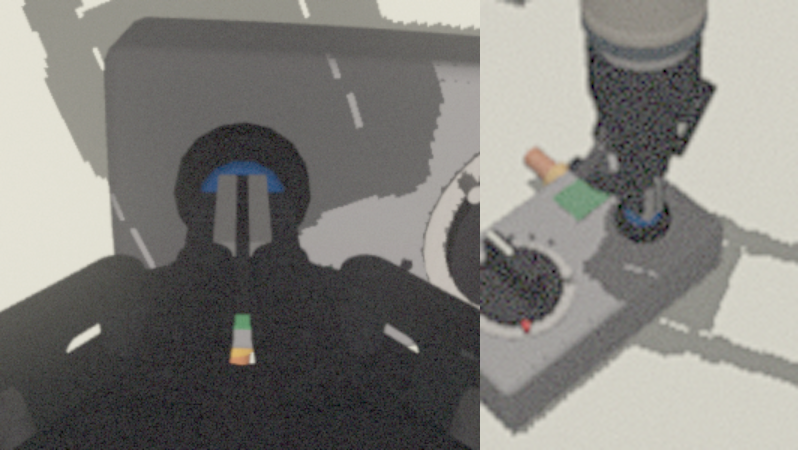

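Run:
```python
from h import *
B=[.5003,.0607]
r.move_straight([*B,.12],max_speed=.06)
r.movep([.50,.09,.24],quat(np.radians(70)));r.gripper_open();r.pause(.5)
m=r.camera_model("wrist");im,d=r.grab_frame("wrist");o=r.observe();print(o["t"],o["contact_force"])
o_,v=ray(m,(293,222),True);print("button top",o_+v*np.median(d[220:225,291:296]))
s,_=r.grab_frame("scene");s0=cv2.imread("pics/scene0.png")
for n in ("boxes","bowl","nozzle","plunger"): print(n,[(np.round(x["uv"],1).tolist(),round(x["p"],2)) for x in r.search_frame("scene",n)][:1])
im=cv2.resize(im[185:300,255:465],None,fx=3.8,fy=3.8,interpolation=cv2.INTER_CUBIC)
cv2.imwrite("pics/w5.png",(255*(im/255.)**.55).astype(np.uint8))
```

```text
42.45 [0.4941692  0.95432778 0.40727517]
button top [0.49925494 0.0621533  0.07641525]
boxes [([456.8, 331.2], 0.7)]
bowl [([227.1, 191.1], 0.88)]
nozzle [([479.7, 256.0], 0.9)]
plunger [([281.8, 310.2], 0.89)]
```

View pics/w5.png

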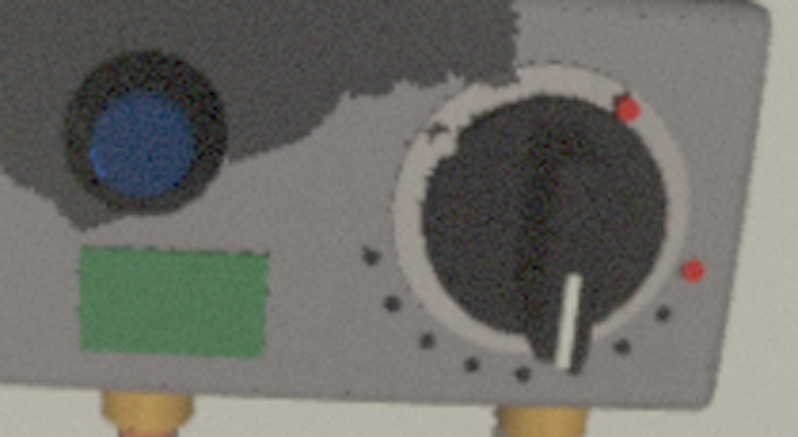

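Run:
```python
from plant import r
r.hand_in()
```

```text
the job is handed in; nothing more can be done
```

I did the job in the order asked and handed it in at about 43 s of the 72 s allowed; no verdict was reported.

- **End stop:** I turned the dial anticlockwise from notch 6 past the red pip. The stop began to bear at about -0.09 rad. I held it there at about 0.45 N m, well under the 0.7 N m forcing limit.
- **Dial:** I then turned it four clicks clockwise from the red pip and let go. Pictures before and after the button press show the pointer in the same place. The first reads 3.92–3.97, which I take as notch 4: the start position read 5.87 by the same measurement, so it runs slightly low.
- **Button:** My first try met no force. The closed fingertips seem to end about 23 mm short of the stated tool point, so they never reached the button. The second press met about 1.5 N rising to 5.5 N over about 6 mm. It then stopped hard at 9 N with no further travel, so I count it as fully in. After I let go, its top was back at about 76–77 mm.
- **Other things:** The bowl, boxes, nozzle and plunger came out within about 1–6 pixels of where the networks first found them, which I put down to network error. I did not compare pictures closely to confirm that. At the end the gripper was open and clear of everything.

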